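# Make up two polishing kits

### The job

Make up the two polishing kits. The blue tray gets the blue-lidded jar, upright in its round pocket, and the red specimen, flat in its oblong pocket; the yellow tray gets the yellow-lidded jar, upright in its round pocket, and the pair of steel bars, picked up together in one grasp and set down side by side, touching or nearly so, lengthwise in its oblong pocket. Leave the green-lidded jar and the white specimen where they stand.

Things in the scene. Friction and masses are not known exactly. Their poses are not given: they have to be found in the camera images.
- blue_jar_mid (a point): Blue-lidded jar of polishing paste (white label band round the body), standing; 36 mm high, body 43 in diameter up to 24, lid 47 in diameter above; 0.07 kg. The point is its centre, 18 mm above its underside; z is its upright axis.
- yellow_jar_mid (a point): Yellow-lidded jar of polishing paste (white label band round the body), standing; 36 mm high, body 43 in diameter up to 24, lid 47 in diameter above; 0.07 kg. The point is its centre, 18 mm above its underside; z is its upright axis.
- green_jar_mid (a point): Green-lidded jar of polishing paste (white label band round the body), standing; 36 mm high, body 43 in diameter up to 24, lid 47 in diameter above; 0.07 kg. The point is its centre, 18 mm above its underside; z is its upright axis. A bystander, to be left alone.
- red_puck_mid (a point): Red cylindrical mounted metal specimen, flat puck standing on its round face, 30 mm in diameter, 20 high; 0.025 kg. The point is its centre, 10 mm above its underside; z is its upright axis.
- white_puck_mid (a point): White cylindrical mounted metal specimen, flat puck standing on its round face, 25 mm in diameter, 16 high; 0.025 kg. The point is its centre, 8 mm above its underside; z is its upright axis. A bystander, to be left alone.
- bar_a_mid (a point): One of two equal ground steel bars that lie side by side as a pair, long sides together (at the start about 1 mm apart): 18 (x) by 100 (y) by 18 mm, about 0.24 kg each, together 37 wide. The point is its centre, 9 mm above its underside; y is its long axis, z is up.
- bar_b_mid (a point): One of two equal ground steel bars that lie side by side as a pair, long sides together (at the start about 1 mm apart): 18 (x) by 100 (y) by 18 mm, about 0.24 kg each, together 37 wide. The point is its centre, 9 mm above its underside; y is its long axis, z is up.
- blue_tray: Fixed level kit tray, blue shell, grey insert, 90 (x) by 215 (y) mm, top 20 above the bench. Two pockets, 6 deep, floors at z 14: round, 65 in diameter, centre x 0, y +63; oblong, 60 (x) by 118 (y), centre x 0, y -36.5. Origin under its centre at bench level; +y points to the round pocket. One tray stands on the bench, one in the low letter tray (walls 49 high); they swap places.
- yellow_tray: Fixed level kit tray, yellow shell, grey insert, 90 (x) by 215 (y) mm, top 20 above the bench. Two pockets, 6 deep, floors at z 14: round, 65 in diameter, centre x 0, y +63; oblong, 60 (x) by 118 (y), centre x 0, y -36.5. Origin under its centre at bench level; +y points to the round pocket. One tray stands on the bench, one in the low letter tray (walls 49 high); they swap places.
Not all that is in view belongs to the job. Of the things that look like the part that bears red_puck_mid, the smallest one is meant. What is shaped like the part that bears bar_a_mid but pink is not meant.

How it is judged:
By the outcome, as a careful person would: the job done as asked, in the order asked, and still so for the second after the job is handed in, with the robot touching nothing.
It also fails if it takes over 128 s, if anything falls off the work surface, if the arm or the gripper's body presses on something with over 40 N, if the wrist force passes 120 N, or if a joint passes its speed limit or range.

### The arm

A 6-joint arm with a two-finger parallel gripper is mounted at the origin on a cart in front of the work surface, level with it; the furniture and walls round the work are solid. World frame = base frame: x ahead of the robot, y to its left, z up, the work surface at z = 0. Lengths are in m, angles in rad, forces in N, time in s.
With the tool pointing down it reaches from about 0.3 to 0.85 m from the base axis. Payload 5.4 kg.
Tool frame: the origin (TCP) lies midway between the tips of the shut fingers; the grasp point (between the pads) lies 19 mm behind it; z points along the fingers, y is the direction in which the jaws open and shut (so a half turn about z gives the same grasp; the last joint's range is limited). The gripper opens to 85 mm and grips with 20 to 120 N. Pads are 22 mm wide; open, the fingers measure 114 mm over their backs; the gripper's body (76 mm by 85 mm) begins 54 mm behind the grasp point. The pads swing forward as they close: fully open they stand 13 mm farther back than shut.
Start: joints at [1.046, 0.158, 1.597, -0, 1.386, -0.21], TCP at [0.178, 0.547, 0.231] pointing down, gripper open.
Joint ranges: [-2.91, 2.91], [-0.94, 2.29], [0.18, 2.7], [-1.29, 4.43], [0.17, 2.64], [-3, 3]. Speed limits (rad/s): [2.57, 2.57, 3.14, 3.14, 3.14, 3.14].

### API

Orientations are given as a unit quaternion [x, y, z, w].
In Python, from rig import status, imaging, env gives the robot as it stands.
- The arm moves only by the tool arm_command, never from a script. Its argument "deltas" is a list of rows, each a list of 3 entries, a list of its own where there are three numbers: the closure, from -1 (fully open) to 1 (shut), so that 0 is half open, then the shift along the tool's x, y, z in m, then the turn, a rotation vector about the tool's x, y, z in degrees. A call has 1 to 8 rows; each row shifts and turns the pose as measured when the row begins, along the tool's axes as they then stand; what a row does not reach is not made up. A row lasts 1/8 s, in which the tool goes at most 62.5 mm and 10.7 degrees, less where a joint would pass 70% of its speed; a pose out of reach is approached as far as the arm can. A call with a gripper value outside its range is refused whole. The fingers move at their own pace and stop on an object; "newtons" is the grip in N (left out, the last holds). Time passes only in rows, so rows that do not move let the fingers close. It gives the time, the measured TCP pose, the force and the opening at its end, in the units of the state.
- status.observe(): the state, without advancing time (a new reading comes with each control period).
- imaging.camera(name): name is "scene" or "top" or "wrist"; returns the picture (384x512x3 uint8, red, green, blue); there is no depth.
- imaging.get_calibration(name): a dict with "mtx" (3x3 intrinsics, pixels), "world_from_camera" (4x4, takes a point from camera to world coordinates); the wrist camera has in their place "tool_from_camera" (4x4, takes a point from camera to tool coordinates, whose origin is the TCP and whose axes are the flange's). Camera axes: x right, y down, z forward; pixel columns grow to the right and rows downward; lengths in m; the calibration is good to about 2 mm. A picture is of the moment at which its call begins: read the wrist's pose just before it. get_calibration takes no time and is no camera call.
- env.finish_job(): hands the job in, once; it reports no verdict.
The state is a dict: "time": time; "joint_pos": joint angles; "joint_vel": joint speeds; "effort": joint torques, N m; "eef_pos": TCP position; "tcp_rot": TCP orientation; "force": force on the tool from outside, world axes, zero at the start; "torque": the same for the moment, N m; "gripper_width": opening from 0.0 (shut) to 1.0 (fully open).
Only numpy, scipy, OpenCV 4.12 (cv2) and the standard library are available. Lean on these libraries where they do the work, as an engineer would, in place of code of your own. Each camera call takes 0.05 s, during which the arm holds its last target. There are 200 camera calls.

## Working session

There is one attempt and no reset: what is moved stays moved. The work goes in short steps, Python scripts to look and compute and a tool call to move; the robot and the scene stay as the last step left them, time stands still between calls to the robot, and variables do not carry over. Pictures are saved under pics/ and viewed, on a budget of 14 in all, crops included, one or two more only if the job needs it, and the job is handed in when it is done.

Besides the shell and the picture viewer there is one more tool, called after ">>>" by a JSON object that holds its "name" and its "arguments", one argument or row to a line. arm_command: Moves the arm, as the interface text tells. Its arguments: {"type":"object","properties":{"deltas":{"type":"array"},"newtons":{"type":"number"}},"required":["deltas"]}

```bash
ls; mkdir -p pics
python3 - <<'E'
from rig import status, imaging
import cv2, numpy as np
s=status.observe();print(s)
for n in("top","scene","wrist"):
    im=imaging.camera(n);cv2.imwrite(f"pics/{n}0.png",im[:,:,::-1]);c=imaging.get_calibration(n);print(n,{k:np.round(v,4).tolist() for k,v in c.items()})
a=cv2.imread("pics/top0.png");cv2.imwrite("pics/top0b.png",cv2.resize(a,(800,600)))
E
```

```text
pics
{'time': 0.0, 'joint_pos': array([ 1.04590788e+00,  1.59057142e-01,  1.59825592e+00, -3.64954502e-05,
        1.38621889e+00, -2.10118560e-01]), 'joint_vel': array([ 0.00065573, -0.00165188,  0.00021846, -0.00047345,  0.00044621,
       -0.00117033]), 'effort': array([-3.46894176e-04, -3.95994008e+01, -3.31433487e+01, -2.18056316e-04,
        8.26313597e-03, -9.23465677e-06]), 'eef_pos': array([0.17774291, 0.54618873, 0.2303005 ]), 'tcp_rot': array([ 1.56732613e-01,  9.87640596e-01, -9.11347884e-04, -3.31645618e-04]), 'force': array([0.54441978, 0.2125646 , 0.81903327]), 'torque': array([ 0.00681712,  0.03516834, -0.00428608]), 'gripper_width': 0.9997602533336596}
top {'mtx': [[430.1974, 0.0, 255.6988], [0.0, 430.1974, 188.9095], [0.0, 0.0, 1.0]], 'world_from_camera': [[-0.0008, -0.9701, 0.2426, 0.2526], [-1.0, 0.0023, 0.0059, 0.069], [-0.0063, -0.2426, -0.9701, 1.3397], [0.0, 0.0, 0.0, 1.0]]}
scene {'mtx': [[434.5159, 0.0, 255.2307], [0.0, 434.5159, 191.3644], [0.0, 0.0, 1.0]], 'world_from_camera': [[-0.9131, -0.2185, 0.3443, 0.0766], [-0.4071, 0.5356, -0.7398, 1.1113], [-0.0228, -0.8157, -0.578, 0.8494], [0.0, 0.0, 0.0, 1.0]]}
wrist {'mtx': [[280.5628, 0.0, 255.5001], [0.0, 280.5628, 197.8641], [0.0, 0.0, 1.0]], 'tool_from_camera': [[0.0009, -0.9563, -0.2925, 0.075], [1.0, 0.0008, 0.0006, 0.0003], [-0.0003, -0.2925, 0.9563, -0.143], [0.0, 0.0, 0.0, 1.0]]}
```

View pics/top0b.png

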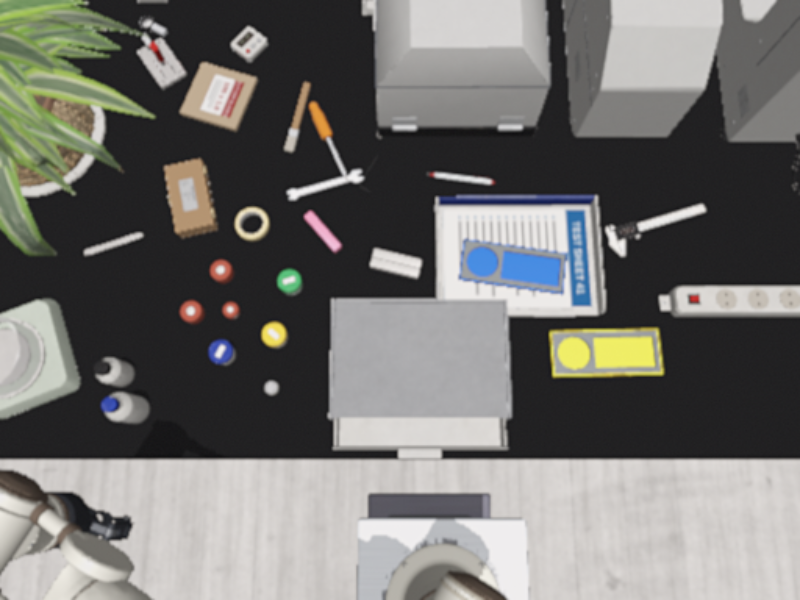

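View pics/scene0.png

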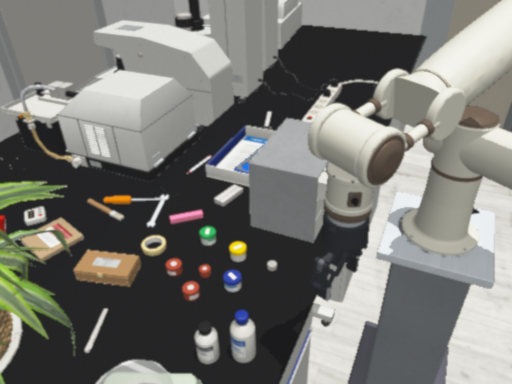

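The top view shows the blue jar at (221,352), yellow at (273,335) and green at (289,281), and the white puck at (271,387). The three red pucks are at (221,270), (191,311) and (231,310); the last is the smallest. The bar pair is at (396,263). The blue tray sits in the letter tray around (513,266), and the yellow tray is at (606,352). A tall grey box stands between the parts and the trays. The scene view agrees with this.

```bash
cat > h.py <<'E'
import cv2, numpy as np
from rig import status, imaging
from scipy.spatial.transform import Rotation as R
def pose(s=None):
    s=s or status.observe(); T=np.eye(4);T[:3,:3]=R.from_quat(s["tcp_rot"]).as_matrix();T[:3,3]=s["eef_pos"];return T
def cam(n):
    c=imaging.get_calibration(n)
    return c["mtx"],(c["world_from_camera"] if n!="wrist" else pose()@c["tool_from_camera"])
def ray(K,W,uv,z):
    d=W[:3,:3]@np.linalg.solve(K,[uv[0],uv[1],1.]);o=W[:3,3];return o+d*(z-o[2])/d[2]
def proj(K,W,p):
    q=np.linalg.inv(W)@np.append(p,1);u=K@q[:3];return u[:2]/u[2]
def blobs(im,lo,hi,amin=15):
    h=cv2.cvtColor(im,cv2.COLOR_RGB2HSV);m=cv2.inRange(h,np.array(lo),np.array(hi))
    cs,_=cv2.findContours(m,cv2.RETR_EXTERNAL,cv2.CHAIN_APPROX_NONE)
    return [c for c in cs if cv2.contourArea(c)>=amin]
E
python3 - <<'E'
from h import *
np.set_printoptions(precision=4,suppress=True)
for n in("top","scene"):
    im=cv2.imread(f"pics/{n}0.png")[:,:,::-1].copy();K,W=cam(n);print(n)
    for name,lo,hi,z in[("blue",(100,120,60),(130,255,255),.036),("yellow",(22,120,120),(34,255,255),.036),("green",(50,100,60),(85,255,255),.036),("red",(0,110,60),(9,255,255),.02),("white",(0,0,140),(180,40,255),.018)]:
        for c in blobs(im,lo,hi):
            r=cv2.minAreaRect(c);
            if cv2.contourArea(c)>2500: continue
            (u,v),rad=cv2.minEnclosingCircle(c)
            print(name,"area",cv2.contourArea(c),"px",np.round(r[0],1),np.round(r[1],1),"at z",z,ray(K,W,r[0],z)[:2],"z.02/.014",ray(K,W,r[0],.014)[:2])
K,W=cam("top")
print("box top corners at z=.25,.3:",[ray(K,W,(u/1.5625,v/1.5625),z) for u,v in((331,299),(507,299),(511,416),(330,416)) for z in(.2,.3)])
E
```

```text
top
blue area 73.5 px [ 69.5 257.5] [11.  9.] at z 0.036 [0.3671 0.638 ] z.02/.014 [0.369  0.6476]
blue area 184.5 px [140.5 224.5] [15. 15.] at z 0.036 [0.4671 0.4302] z.02/.014 [0.4707 0.4363]
blue area 574.5 px [339.3 171.5] [36.9 17.1] at z 0.036 [ 0.6347 -0.1866] z.02/.014 [ 0.6412 -0.1909]
blue area 259.5 px [308.3 167.1] [18.3 18.3] at z 0.036 [ 0.6494 -0.0894] z.02/.014 [ 0.6561 -0.0921]
blue area 579.5 px [369.6 164.5] [59.8 10.9] at z 0.036 [ 0.6574 -0.2836] z.02/.014 [ 0.6642 -0.2895]
blue area 152.0 px [330.  127.5] [ 3. 96.] at z 0.036 [ 0.783  -0.1637] z.02/.014 [ 0.7919 -0.1676]
yellow area 2070.5 px [387.5 225. ] [30.7 72.6] at z 0.036 [ 0.464  -0.3255] z.02/.014 [ 0.4676 -0.3321]
yellow area 188.0 px [175.  213.5] [15. 16.] at z 0.036 [0.5011 0.3258] z.02/.014 [0.5053 0.3302]
green area 184.0 px [185.  178.5] [16. 15.] at z 0.036 [0.613  0.2993] z.02/.014 [0.6191 0.3032]
red area 86.0 px [147.5 198. ] [10. 11.] at z 0.02 [0.554  0.4179] z.02/.014 [0.5554 0.4195]
red area 176.5 px [122. 199.] [14. 16.] at z 0.02 [0.5509 0.4982] z.02/.014 [0.5523 0.5002]
red area 16.5 
[... 6851 characters left out ...]
ea 50.5 px [199.8 163.2] [ 2.9 23.8] at z 0.018 [ 0.8325 -0.0389] z.02/.014 [ 0.8362 -0.0445]
white area 98.5 px [ 77.5 159.7] [11.6 13.2] at z 0.018 [1.2741 0.1118] z.02/.014 [1.2799 0.107 ]
white area 45.5 px [267.6 118.1] [ 4.3 14.5] at z 0.018 [ 0.7458 -0.4749] z.02/.014 [ 0.749  -0.4825]
white area 208.0 px [263.   34.5] [69.  4.] at z 0.018 [ 1.2676 -1.6421] z.02/.014 [ 1.2733 -1.6554]
box top corners at z=.25,.3: [array([0.5311, 0.1956, 0.2   ]), array([0.5066, 0.1845, 0.3   ]), array([ 0.5304, -0.1115,  0.2   ]), array([ 0.506 , -0.0956,  0.3   ]), array([ 0.3291, -0.1102,  0.2   ]), array([ 0.3224, -0.0945,  0.3   ]), array([0.3295, 0.1925, 0.2   ]), array([0.3228, 0.1816, 0.3   ])]
```

Run:
```python
from h import *
np.set_printoptions(precision=4,suppress=True)
K,W=cam("top");Ks,Ws=cam("scene")
def tri(a,b):
    A=[];y=[]
    for k,w,p in((K,W,a),(Ks,Ws,b)):
        d=w[:3,:3]@np.linalg.solve(k,[*p,1]);d/=np.linalg.norm(d);P=np.eye(3)-np.outer(d,d);A.append(P);y.append(P@w[:3,3])
    return np.linalg.lstsq(np.vstack(A),np.hstack(y),rcond=None)[0]
for c in((251,160),(251,167),(251,174)): print("box",tri((211.8,191.4),c))
for n,a,b in(("bluejar",(140.5,224.5),(232,276)),("bar",(253,167.9),(228.3,193))): print(n,tri(a,b))
im=cv2.imread("pics/top0.png")[:,:,::-1].copy()
for c in blobs(im,(22,120,120),(34,255,255)):
    r=cv2.boxPoints(cv2.minAreaRect(c)); 
    if cv2.contourArea(c)>1000: print("ytray",[ray(K,W,p,.02)[:2] for p in r])
# yellow pockets: bright floor
h=cv2.cvtColor(im,cv2.COLOR_RGB2HSV)
m=cv2.inRange(h,(22,90,215),(34,255,255));m[:, :340]=0;m[:,440:]=0
print(h[225,370],h[225,400],h[225,381],h[212,390])
m=cv2.erode(m,np.ones((3,3)))
cs,_=cv2.findContours(m,cv2.RETR_EXTERNAL,cv2.CHAIN_APPROX_NONE)
for c in cs: print("yp",cv2.contourArea(c),ray(K,W,cv2.minAreaRect(c)[0],.014)[:2])
for c in blobs(im,(0,0,140),(180,40,255),300):
    r=cv2.minAreaRect(c)
    if abs(r[0][0]-253)<3 and abs(r[0][1]-168)<3: print("bar",[ray(K,W,p,.018)[:2] for p in cv2.boxPoints(r)])
s=cv2.resize(im[130:250,200:440],None,fx=3.3,fy=3.3,interpolation=cv2.INTER_CUBIC);cv2.imwrite("pics/crop1.png",s[:,:,::-1])
```

```text
box [0.5191 0.1909 0.233 ]
box [0.5217 0.1925 0.2116]
box [0.5244 0.1942 0.1898]
bluejar [0.4665 0.4306 0.0333]
bar [0.653  0.0855 0.0149]
ytray [array([ 0.5127, -0.2199]), array([ 0.5171, -0.446 ]), array([ 0.4214, -0.4389]), array([ 0.4171, -0.2166])]
[ 29 146 240] [ 30 147 240] [ 30 134 233] [ 30  74 207]
yp 526.0 [ 0.4676 -0.3678]
yp 218.5 [ 0.4655 -0.2677]
bar [array([0.6458, 0.1401]), array([0.6861, 0.1308]), array([0.6597, 0.0309]), array([0.6197, 0.0408])]
```

View pics/crop1.png

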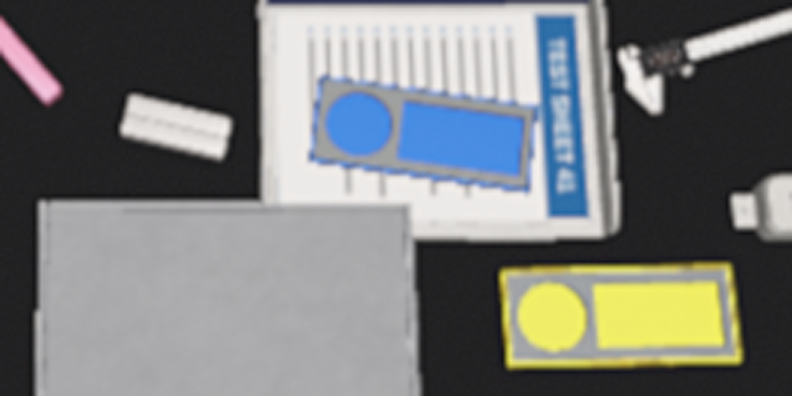

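The crop shows the bar pair at roughly (175,127), the blue tray in the letter tray and the yellow tray at (620,315). Both trays have their round pocket on the left (+y), and the grey box is about 0.21 m high. I'll move over the blue jar first.

>>> {"name": "arm_command", "arguments": {
  "deltas": [
    [0,[-0.039,-0.0026,0.006],[0,0,0]],
    [0,[-0.039,-0.0026,0.006],[0,0,0]],
    [0,[-0.039,-0.0026,0.006],[0,0,0]],
    [0,[-0.039,-0.0026,0.006],[0,0,0]],
    [-0.6,[-0.039,-0.0026,0.006],[0,0,0]],
    [-0.6,[-0.039,-0.0026,0.006],[0,0,0]],
    [-0.6,[-0.039,-0.0026,0.006],[0,0,0]],
    [-0.6,[-0.039,-0.0026,0.006],[0,0,0]]
  ],
  "newtons": 30
}}

```text
time: 1.15
eef_pos: [0.4732, 0.4272, 0.1782]
tcp_rot: [0.154, 0.988, -0.002, -0.002]
force: [1.3, 0.4, 0.4]
gripper_width: 0.801
```

```bash
cat > look.py <<'E'
from h import *
import sys
np.set_printoptions(precision=4,suppress=True)
def state():
    s=status.observe();T=pose(s);print("t %.2f"%s["time"],"tcp",s["eef_pos"],"jawyaw %.1f"%np.degrees(np.arctan2(T[1,1],T[0,1])),"zax",T[:3,2],"w %.3f"%s["gripper_width"],"F",s["force"],"q",s["joint_pos"]);return T
def plan(T,target,yaw,n=None):
    """tool-axis per-row shift to get tool-down at target with jaw yaw (deg), straight line"""
    target=np.array(target);d=target-T[:3,3]
    y=np.radians(yaw);D=np.column_stack([[-np.sin(y),np.cos(y),0],[np.cos(y),np.sin(y),0],[0,0,-1]])
    rv=R.from_matrix(T[:3,:3].T@D).as_rotvec();n=n or max(1,int(np.ceil(max(np.linalg.norm(d)/.055,np.degrees(np.linalg.norm(rv))/10))))
    P=T.copy();print("plan",target,yaw,"total tool shift",T[:3,:3].T@d,"rv",np.degrees(rv),"n",n)
    for i in range(n):
        print("  ",np.round(P[:3,:3].T@d/n,4).tolist(),np.round(np.degrees(rv)/n,2).tolist())
        P[:3,:3]=P[:3,:3]@R.from_rotvec(rv/n).as_matrix();P[:3,3]+=d/n
    return P
HS={"blue":((100,120,60),(130,255,255),.036),"yellow":((22,120,120),(34,255,255),.036),"red":((0,110,60),(9,255,255),.02),"white":((0,0,140),(180,40,255),.018)}
def wrist(name,colors,save=True):
    K,W=cam("wrist");im=imaging.camera("wrist")
    cv2.imwrite(f"pics/{name}.png",im[:,:,::-1])
    for col in colors:
        lo,hi,z=HS[col]
        for c in blobs(im,lo,hi,150):
            r=cv2.minAreaRect(c);print(col,"px",np.round(r[0],1),"size",np.round(r[1],1),"area",cv2.contourArea(c),"xy@%.3f"%z,ray(K,W,r[0],z)[:2],"@.014",ray(K,W,r[0],.014)[:2])
    return im
E
python3 - <<'E'
from look import *
T=state();wrist("w1",["blue","yellow"])
E
```

```text
t 1.15 tcp [0.4732 0.4272 0.1782] jawyaw 72.3 zax [-0.0044 -0.0028 -1.    ] w 0.801 F [1.3457 0.3794 0.3578] q [ 0.5452  0.3623  1.4592 -0.0001  1.3252 -0.7162]
blue px [259.  178.5] size [43. 44.] area 1507.5 xy@0.036 [0.4654 0.4333] @.014 [0.4702 0.432 ]
yellow px [180.  232.5] size [37. 44.] area 870.5 xy@0.036 [0.4972 0.3318] @.014 [0.5045 0.3226]
```

View pics/w1.png

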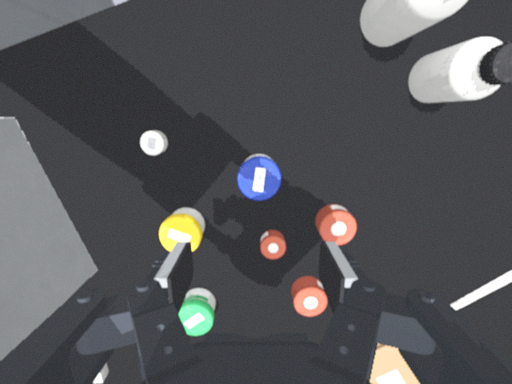

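The wrist view shows the blue lid at (259,178), yellow at (180,232), green at (197,315) and the smallest red puck at (273,244). It agrees with the top view to about 3 mm.

Run:
```python
from look import *
T=pose();P=plan(T,(.466,.432,.006),72.3,4);P=plan(P,(.466,.432,.27),72.3,5)
P=plan(P,(.60,.20,.29),20);P=plan(P,(.6561,-.0921,.25),-8)
```

```text
plan [0.466 0.432 0.006] 72.3 total tool shift [0.013  0.0047 0.1711] rv [-0.3063 -0.0344 -0.2246] n 4
   [0.0033, 0.0012, 0.0428] [-0.08, -0.01, -0.06]
   [0.0033, 0.0011, 0.0428] [-0.08, -0.01, -0.06]
   [0.0033, 0.0011, 0.0428] [-0.08, -0.01, -0.06]
   [0.0033, 0.001, 0.0428] [-0.08, -0.01, -0.06]
plan [0.466 0.432 0.27 ] 72.3 total tool shift [ 0.     0.    -0.264] rv [ 0. -0. -0.] n 5
   [0.0, 0.0, -0.0528] [0.0, -0.0, -0.0]
   [0.0, 0.0, -0.0528] [0.0, -0.0, -0.0]
   [0.0, 0.0, -0.0528] [0.0, -0.0, -0.0]
   [0.0, 0.0, -0.0528] [0.0, -0.0, -0.0]
   [0.0, 0.0, -0.0528] [0.0, -0.0, -0.0]
plan [0.6  0.2  0.29] 20 total tool shift [-0.1982 -0.1803 -0.02  ] rv [-0.  -0.  52.3] n 6
   [-0.033, -0.03, -0.0033] [-0.0, -0.0, 8.72]
   [-0.0372, -0.0247, -0.0033] [-0.0, -0.0, 8.72]
   [-0.0405, -0.0188, -0.0033] [-0.0, -0.0, 8.72]
   [-0.0429, -0.0124, -0.0033] [-0.0, -0.0, 8.72]
   [-0.0443, -0.0058, -0.0033] [-0.0, -0.0, 8.72]
   [-0.0446, 0.001, -0.0033] [-0.0, -0.0, 8.72]
plan [ 0.6561 -0.0921  0.25  ] -8 total tool shift [-0.2937 -0.0472  0.04  ] rv [ 0.  0. 28.] n 6
   [-0.0489, -0.0079, 0.0067] [0.0, 0.0, 4.67]
   [-0.0494, -0.0039, 0.0067] [0.0, 0.0, 4.67]
   [-0.0496, 0.0002, 0.0067] [0.0, 0.0, 4.67]
   [-0.0494, 0.0042, 0.0067] [0.0, 0.0, 4.67]
   [-0.0489, 0.0082, 0.0067] [0.0, 0.0, 4.67]
   [-0.0481, 0.0122, 0.0067] [0.0, 0.0, 4.67]
```

>>> {"name": "arm_command", "arguments": {
  "deltas": [
    [-0.6,[0.0033,0.0012,0.043],[0,0,0]],
    [-0.6,[0.0033,0.0012,0.043],[0,0,0]],
    [-0.6,[0.0033,0.0012,0.042],[0,0,0]],
    [-0.6,[0.0033,0.001,0.035],[0,0,0]],
    [-0.6,[0,0,0.008],[0,0,0]],
    [1,[0,0,0],[0,0,0]],
    [1,[0,0,0],[0,0,0]],
    [1,[0,0,0],[0,0,0]]
  ],
  "newtons": 30
}}

```text
time: 2.2
eef_pos: [0.4693, 0.4323, 0.0045]
tcp_rot: [0.158, 0.988, -0.001, 0.001]
force: [0.1, 0.2, -0.1]
gripper_width: 0.538
```

>>> {"name": "arm_command", "arguments": {
  "deltas": [
    [1,[0,0,0],[0,0,0]],
    [1,[0,0,-0.02],[0,0,0]],
    [1,[0,0,-0.05],[0,0,0]],
    [1,[0,0,-0.05],[0,0,0]],
    [1,[0,0,-0.05],[0,0,0]],
    [1,[0,0,-0.05],[0,0,0]],
    [1,[0,0,-0.05],[0,0,0]],
    [1,[0,0,0],[0,0,0]]
  ]
}}

```text
time: 3.2
eef_pos: [0.4692, 0.4332, 0.2964]
tcp_rot: [0.158, 0.987, 0.004, 0.006]
force: [0.4, -0.1, -0.3]
gripper_width: 0.536
```

>>> {"name": "arm_command", "arguments": {
  "deltas": [
    [1,[-0.033,-0.03,0],[0,0,8.7]],
    [1,[-0.037,-0.025,0],[0,0,8.7]],
    [1,[-0.04,-0.019,0],[0,0,8.7]],
    [1,[-0.043,-0.012,0],[0,0,8.7]],
    [1,[-0.044,-0.006,0],[0,0,8.7]],
    [1,[-0.045,0.001,0],[0,0,8.7]],
    [1,[-0.049,-0.008,0],[0,0,4.7]],
    [1,[-0.049,-0.004,0],[0,0,4.7]]
  ]
}}

```text
time: 4.2
eef_pos: [0.6134, 0.0942, 0.2985]
tcp_rot: [0.652, 0.758, 0.007, 0.003]
force: [-0.1, -0.6, -0.9]
gripper_width: 0.534
```

>>> {"name": "arm_command", "arguments": {
  "deltas": [
    [1,[-0.049,0,0],[0,0,4.7]],
    [1,[-0.049,0.004,0],[0,0,4.7]],
    [1,[-0.049,0.008,0],[0,0,4.7]],
    [1,[-0.04,0.01,0],[0,0,4.7]],
    [1,[0,0,0],[0,0,0]]
  ]
}}

```text
time: 4.82
eef_pos: [0.6383, -0.1022, 0.2969]
tcp_rot: [0.772, 0.635, 0.006, 0.0]
force: [-0.7, 0.8, 0.0]
gripper_width: 0.534
```

Run:
```python
from look import *
T=state();wrist("w2",["blue"]);T=pose();P=plan(T,(.656,-.092,.0195),-8)
```

```text
t 4.83 tcp [ 0.6383 -0.1022  0.2969] jawyaw -11.1 zax [ 0.0101  0.0072 -0.9999] w 0.534 F [-0.7408  0.8397  0.0158] q [-0.3502  0.3031  1.2989  0.0102  1.5326 -0.1566]
blue px [339.6 258.2] size [19.5 22.5] area 321.0 xy@0.036 [ 0.7449 -0.2733] @.014 [ 0.75   -0.2865]
blue px [254.6 275.5] size [ 98.7 100.9] area 7809.0 xy@0.036 [ 0.6047 -0.2773] @.014 [ 0.6022 -0.2907]
blue px [264. 201.] size [40. 38.] area 1189.5 xy@0.036 [ 0.6431 -0.1549] @.014 [ 0.6427 -0.1617]
blue px [262.5 154. ] size [42. 41.] area 1372.5 xy@0.036 [ 0.654 -0.085] @.014 [ 0.6541 -0.088 ]
blue px [262.5 179.2] size [110.3  59.9] area 162.5 xy@0.036 [ 0.6471 -0.1214] @.014 [ 0.6469 -0.1264]
blue px [354.6 177. ] size [212.   12.1] area 1921.0 xy@0.036 [ 0.7812 -0.1444] @.014 [ 0.7883 -0.1507]
plan [ 0.656  -0.092   0.0195] -8 total tool shift [0.0089 0.0134 0.2778] rv [ 0.5009 -0.5477 -2.9755] n 6
   [0.0015, 0.0022, 0.0463] [0.08, -0.09, -0.5]
   [0.0015, 0.0023, 0.0463] [0.08, -0.09, -0.5]
   [0.0016, 0.0024, 0.0463] [0.08, -0.09, -0.5]
   [0.0016, 0.0025, 0.0463] [0.08, -0.09, -0.5]
   [0.0017, 0.0026, 0.0463] [0.08, -0.09, -0.5]
   [0.0018, 0.0026, 0.0463] [0.08, -0.09, -0.5]
```

View pics/w2.png

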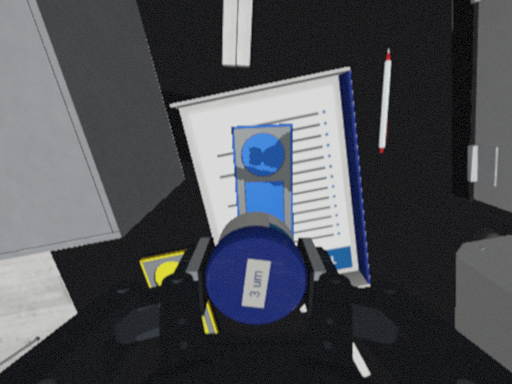

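The view shows the jar held upright and the round pocket at (263,154). Its measured position, (0.654,-0.088), agrees with the top view. Next I'll lower the jar.

>>> {"name": "arm_command", "arguments": {
  "deltas": [
    [1,[0.0012,0.0022,0.045],[0.1,-0.1,-0.5]],
    [1,[0.0012,0.0022,0.045],[0.1,-0.1,-0.5]],
    [1,[0.0012,0.0023,0.045],[0.1,-0.1,-0.5]],
    [1,[0.0012,0.0023,0.045],[0.1,-0.1,-0.5]],
    [1,[0.0014,0.0024,0.04],[0.1,-0.1,-0.5]],
    [1,[0.0014,0.0024,0.02],[0.1,-0.1,-0.5]],
    [1,[0,0,0],[0,0,0]]
  ]
}}

```text
time: 5.75
eef_pos: [0.6557, -0.0835, 0.0544]
tcp_rot: [0.749, 0.662, 0.001, 0.0]
force: [-0.3, -0.1, -0.0]
gripper_width: 0.536
```

Run:
```python
from look import *
T=state();P=plan(T,(.655,-.090,.0195),-8)
```

```text
t 5.75 tcp [ 0.6557 -0.0835  0.0544] jawyaw -7.1 zax [ 0.0018  0.0008 -1.    ] w 0.536 F [-0.2775 -0.0706 -0.0209] q [-0.3098  0.5504  1.4663  0.0015  1.1234 -0.1868]
plan [ 0.655  -0.09    0.0195] -8 total tool shift [-0.0065  0.0001  0.0349] rv [ 0.0979 -0.0609  0.9158] n 1
   [-0.0065, 0.0001, 0.0349] [0.1, -0.06, 0.92]
```

>>> {"name": "arm_command", "arguments": {
  "deltas": [
    [1,[-0.0065,0,0.02],[0,0,0]],
    [1,[0,0,0.013],[0,0,0]],
    [1,[0,0,0.002],[0,0,0]],
    [1,[0,0,0],[0,0,0]],
    [-0.4,[0,0,0],[0,0,0]],
    [-0.4,[0,0,0],[0,0,0]],
    [-0.4,[0,0,0],[0,0,0]]
  ]
}}

```text
time: 6.62
eef_pos: [0.6594, -0.0918, 0.0239]
tcp_rot: [0.749, 0.662, 0.004, 0.005]
force: [0.5, -0.1, -1.1]
gripper_width: 0.702
```

>>> {"name": "arm_command", "arguments": {
  "deltas": [
    [-0.4,[0,0,-0.03],[0,0,0]],
    [-0.4,[0,0,-0.05],[0,0,0]],
    [-0.4,[0,0,-0.05],[0,0,0]],
    [-0.4,[0,0,-0.05],[0,0,0]],
    [-0.4,[0,0,-0.05],[0,0,0]],
    [-0.4,[0,0,0],[0,0,0]]
  ]
}}

```text
time: 7.38
eef_pos: [0.6564, -0.0911, 0.262]
tcp_rot: [0.749, 0.662, 0.004, 0.005]
force: [0.4, 0.1, 0.1]
gripper_width: 0.703
```

Run:
```python
from look import *
T=state();wrist("w3",["blue"]);T=pose();P=plan(T,(.60,.20,.29),60);P=plan(P,(.554,.42,.16),120)
```

```text
t 7.38 tcp [ 0.6564 -0.0911  0.262 ] jawyaw -7.1 zax [ 0.013  -0.0027 -0.9999] w 0.703 F [0.3778 0.0582 0.1445] q [-0.3205  0.3564  1.3003  0.0015  1.4717 -0.1972]
blue px [250.5 230.5] size [71. 41.] area 2757.0 xy@0.036 [ 0.6416 -0.1765] @.014 [ 0.6403 -0.186 ]
blue px [251.5 166. ] size [44. 45.] area 1572.5 xy@0.036 [ 0.6547 -0.0845] @.014 [ 0.6542 -0.0885]
blue px [254.  214.5] size [165.7 105.8] area 2046.5 xy@0.036 [ 0.6495 -0.153 ] @.014 [ 0.6487 -0.1612]
blue px [348.2 178.1] size [186.1  13. ] area 1841.5 xy@0.036 [ 0.7824 -0.1172] @.014 [ 0.7896 -0.1232]
plan [0.6  0.2  0.29] 60 total tool shift [ 0.2816 -0.0902 -0.032 ] rv [  0.4061   0.276  -67.0706] n 7
   [0.0402, -0.0129, -0.0046] [0.06, 0.04, -9.58]
   [0.0418, -0.006, -0.0045] [0.06, 0.04, -9.58]
   [0.0422, 0.001, -0.0045] [0.06, 0.04, -9.58]
   [0.0415, 0.008, -0.0045] [0.06, 0.04, -9.58]
   [0.0396, 0.0148, -0.0045] [0.06, 0.04, -9.58]
   [0.0366, 0.0212, -0.0045] [0.06, 0.04, -9.58]
   [0.0325, 0.027, -0.0045] [0.06, 0.04, -9.58]
plan [0.554 0.42  0.16 ] 120 total tool shift [0.1498 0.1675 0.13  ] rv [  0.  -0. -60.] n 7
   [0.0214, 0.0239, 0.0186] [0.0, -0.0, -8.57]
   [0.0176, 0.0269, 0.0186] [0.0, -0.0, -8.57]
   [0.0134, 0.0292, 0.0186] [0.0, -0.0, -8.57]
   [0.0089, 0.0308, 0.0186] [0.0, -0.0, -8.57]
   [0.0042, 0.0318, 0.0186] [0.0, -0.0, -8.57]
   [-0.0006, 0.0321, 0.0186] [0.0, -0.0, -8.57]
   [-0.0054, 0.0317, 0.0186] [0.0, -0.0, -8.57]
```

Run:
```python
from look import *
T=pose();P=plan(T,(.60,.20,.29),-30);P=plan(P,(.554,.42,.16),-45)
```

```text
plan [0.6  0.2  0.29] -30 total tool shift [ 0.2816 -0.0902 -0.032 ] rv [ 0.4583 -0.0874 22.9289] n 6
   [0.0469, -0.015, -0.0053] [0.08, -0.01, 3.82]
   [0.0458, -0.0181, -0.0053] [0.08, -0.01, 3.82]
   [0.0445, -0.0212, -0.0053] [0.08, -0.01, 3.82]
   [0.043, -0.0241, -0.0053] [0.08, -0.01, 3.82]
   [0.0413, -0.0269, -0.0053] [0.08, -0.01, 3.82]
   [0.0394, -0.0296, -0.0052] [0.08, -0.01, 3.82]
plan [0.554 0.42  0.16 ] -45 total tool shift [ 0.1675 -0.1498  0.13  ] rv [-0.  0. 15.] n 5
   [0.0335, -0.03, 0.026] [-0.0, 0.0, 3.0]
   [0.0319, -0.0317, 0.026] [-0.0, 0.0, 3.0]
   [0.0302, -0.0333, 0.026] [-0.0, 0.0, 3.0]
   [0.0284, -0.0348, 0.026] [-0.0, 0.0, 3.0]
   [0.0265, -0.0363, 0.026] [-0.0, 0.0, 3.0]
```

View pics/w3.png

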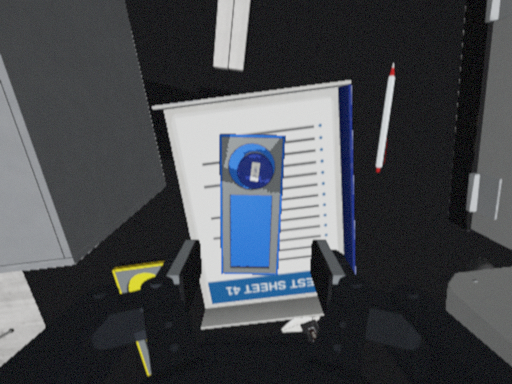

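The blue jar stands in the round pocket, its lid at (254,170). The red specimen is next.

>>> {"name": "arm_command", "arguments": {
  "deltas": [
    [-0.2,[0.047,-0.015,-0.006],[0.1,0,3.8]],
    [-0.2,[0.046,-0.018,-0.006],[0.1,0,3.8]],
    [-0.2,[0.045,-0.021,-0.006],[0.1,0,3.8]],
    [-0.2,[0.043,-0.024,-0.005],[0.1,0,3.8]],
    [-0.2,[0.041,-0.027,-0.005],[0.1,0,3.8]],
    [-0.2,[0.039,-0.03,-0.005],[0.1,0,3.8]],
    [-0.2,[0.034,-0.03,0.02],[0,0,3]],
    [-0.2,[0.032,-0.032,0.025],[0,0,3]]
  ]
}}

```text
time: 8.43
eef_pos: [0.5767, 0.2977, 0.2327]
tcp_rot: [0.896, 0.444, -0.01, -0.006]
force: [1.3, 0.1, 0.4]
gripper_width: 0.601
```

>>> {"name": "arm_command", "arguments": {
  "deltas": [
    [-0.2,[0.03,-0.033,0.026],[0,0,3]],
    [-0.2,[0.028,-0.035,0.026],[0,0,3]],
    [-0.2,[0.026,-0.036,0.026],[0,0,3]],
    [-0.2,[0,0,0],[0,0,0]]
  ]
}}

```text
time: 8.93
eef_pos: [0.541, 0.4336, 0.1406]
tcp_rot: [0.928, 0.372, -0.019, -0.005]
force: [0.9, -0.7, 0.1]
gripper_width: 0.6
```

Run:
```python
from look import *
T=state();wrist("w4",["red"]);T=pose();P=plan(T,(.553,.422,.0),-45)
```

```text
t 8.93 tcp [0.541  0.4336 0.1406] jawyaw -46.3 zax [-0.0397 -0.0051 -0.9992] w 0.600 F [ 0.8975 -0.686   0.1461] q [0.4954 0.5577 1.2731 0.0148 1.3482 1.3004]
red px [276. 185.] size [34. 32.] area 843.0 xy@0.020 [0.5549 0.4241] @.014 [0.5538 0.4227]
red px [212.5 133. ] size [48. 49.] area 1850.0 xy@0.020 [0.5494 0.5008] @.014 [0.5483 0.5011]
red px [324.7 105.1] size [48.7 53.2] area 2027.5 xy@0.020 [0.6362 0.4451] @.014 [0.637  0.4442]
plan [0.553 0.422 0.   ] -45 total tool shift [0.0048 0.018  0.1416] rv [-1.3072  1.7301 -1.3872] n 3
   [0.0016, 0.006, 0.0472] [-0.44, 0.58, -0.46]
   [0.0011, 0.0057, 0.0473] [-0.44, 0.58, -0.46]
   [0.0006, 0.0053, 0.0473] [-0.44, 0.58, -0.46]
```

View pics/w4.png

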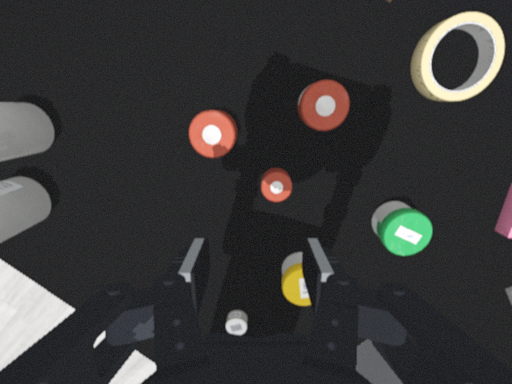

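The view shows the smallest red puck at (276,185), with the bigger red ones at (212,133) and (325,105), clear of the jaws.

>>> {"name": "arm_command", "arguments": {
  "deltas": [
    [-0.2,[0.0016,0.0065,0.035],[-0.4,0.6,-0.5]],
    [-0.2,[0.0011,0.0062,0.035],[-0.4,0.6,-0.5]],
    [-0.2,[0.0006,0.0059,0.025],[-0.4,0.6,-0.4]],
    [-0.2,[0,0,0],[0,0,0]]
  ]
}}

```text
time: 9.48
eef_pos: [0.5585, 0.4164, 0.0455]
tcp_rot: [0.924, 0.382, 0.002, -0.0]
force: [0.5, 0.1, -0.0]
gripper_width: 0.598
```

Run:
```python
from look import *
T=state();P=plan(T,(.5545,.4215,.004),-45,2);P=plan(P,(.5545,.4215,.25),-45,5);P=plan(P,(.6,.2,.28),-30);P=plan(P,(.641,-.1885,.28),-8)
```

```text
t 9.47 tcp [0.5585 0.4164 0.0455] jawyaw -45.1 zax [ 0.003   0.0016 -1.    ] w 0.598 F [ 0.4895  0.1409 -0.0096] q [0.4677 0.6424 1.3499 0.0001 1.1459 1.2551]
plan [0.5545 0.4215 0.004 ] -45 total tool shift [ 0.0006 -0.0064  0.0415] rv [ 0.0574 -0.1859 -0.1175] n 2
   [0.0003, -0.0032, 0.0208] [0.03, -0.09, -0.06]
   [0.0004, -0.0032, 0.0208] [0.03, -0.09, -0.06]
plan [0.5545 0.4215 0.25  ] -45 total tool shift [-0.    -0.    -0.246] rv [-0.  0. -0.] n 5
   [-0.0, -0.0, -0.0492] [-0.0, 0.0, -0.0]
   [-0.0, -0.0, -0.0492] [-0.0, 0.0, -0.0]
   [-0.0, -0.0, -0.0492] [-0.0, 0.0, -0.0]
   [-0.0, -0.0, -0.0492] [-0.0, 0.0, -0.0]
   [-0.0, -0.0, -0.0492] [-0.0, 0.0, -0.0]
plan [0.6  0.2  0.28] -30 total tool shift [-0.1245  0.1888 -0.03  ] rv [  0.   0. -15.] n 5
   [-0.0249, 0.0378, -0.006] [0.0, 0.0, -3.0]
   [-0.0268, 0.0364, -0.006] [0.0, 0.0, -3.0]
   [-0.0287, 0.035, -0.006] [0.0, 0.0, -3.0]
   [-0.0305, 0.0334, -0.006] [0.0, 0.0, -3.0]
   [-0.0322, 0.0318, -0.006] [0.0, 0.0, -3.0]
plan [ 0.641  -0.1885  0.28  ] -8 total tool shift [-0.316   0.2298 -0.    ] rv [  0.   0. -22.] n 8
   [-0.0395, 0.0287, -0.0] [0.0, 0.0, -2.75]
   [-0.0408, 0.0268, -0.0] [0.0, 0.0, -2.75]
   [-0.0421, 0.0248, -0.0] [0.0, 0.0, -2.75]
   [-0.0432, 0.0228, -0.0] [0.0, 0.0, -2.75]
   [-0.0442, 0.0207, -0.0] [0.0, 0.0, -2.75]
   [-0.0452, 0.0185, -0.0] [0.0, 0.0, -2.75]
   [-0.046, 0.0163, -0.0] [0.0, 0.0, -2.75]
   [-0.0468, 0.0141, -0.0] [0.0, 0.0, -2.75]
```

>>> {"name": "arm_command", "arguments": {
  "deltas": [
    [-0.2,[0,-0.0032,0.02],[0,0,0]],
    [-0.2,[0,-0.0032,0.018],[0,0,0]],
    [-0.2,[0,0,0.003],[0,0,0]],
    [-0.2,[0,0,0],[0,0,0]],
    [1,[0,0,0],[0,0,0]],
    [1,[0,0,0],[0,0,0]],
    [1,[0,0,0],[0,0,0]],
    [1,[0,0,0],[0,0,0]]
  ],
  "newtons": 30
}}

```text
time: 10.48
eef_pos: [0.5573, 0.4225, 0.0074]
tcp_rot: [0.924, 0.381, 0.006, -0.0]
force: [0.6, -0.3, 0.3]
gripper_width: 0.333
```

>>> {"name": "arm_command", "arguments": {
  "deltas": [
    [1,[0,0,-0.01],[0,0,0]],
    [1,[0,0,-0.05],[0,0,0]],
    [1,[0,0,-0.05],[0,0,0]],
    [1,[0,0,-0.05],[0,0,0]],
    [1,[0,0,-0.05],[0,0,0]],
    [1,[0,0,-0.04],[0,0,0]],
    [1,[0,0,0],[0,0,0]]
  ]
}}

```text
time: 11.35
eef_pos: [0.5546, 0.421, 0.2697]
tcp_rot: [0.924, 0.381, 0.007, -0.001]
force: [0.1, -0.1, -0.4]
gripper_width: 0.336
```

>>> {"name": "arm_command", "arguments": {
  "deltas": [
    [1,[-0.025,0.038,-0.005],[0,0,-3]],
    [1,[-0.027,0.036,-0.005],[0,0,-3]],
    [1,[-0.029,0.035,-0.005],[0,0,-3]],
    [1,[-0.03,0.033,-0.005],[0,0,-3]],
    [1,[-0.032,0.032,0],[0,0,-3]],
    [1,[-0.04,0.029,0],[0,0,-2.8]],
    [1,[-0.041,0.027,0],[0,0,-2.8]],
    [1,[-0.042,0.025,0],[0,0,-2.8]]
  ]
}}

```text
time: 12.35
eef_pos: [0.6135, 0.0452, 0.2788]
tcp_rot: [0.822, 0.569, 0.001, -0.002]
force: [1.1, 0.6, 0.0]
gripper_width: 0.334
```

>>> {"name": "arm_command", "arguments": {
  "deltas": [
    [1,[-0.043,0.023,0],[0,0,-2.8]],
    [1,[-0.044,0.021,0],[0,0,-2.8]],
    [1,[-0.045,0.019,0],[0,0,-2.8]],
    [1,[-0.046,0.016,0],[0,0,-2.8]],
    [1,[-0.03,0.008,0],[0,0,-2.8]],
    [1,[0,0,0],[0,0,0]]
  ]
}}

```text
time: 13.1
eef_pos: [0.6384, -0.1889, 0.2678]
tcp_rot: [0.746, 0.666, -0.001, -0.008]
force: [0.5, -0.6, -0.0]
gripper_width: 0.336
```

Run:
```python
from look import *
T=state();P=plan(T,(.641,-.1885,.05),-8)
```

```text
t 13.10 tcp [ 0.6384 -0.1889  0.2678] jawyaw -6.4 zax [-0.0131  0.0104 -0.9999] w 0.336 F [ 0.5338 -0.6382 -0.0242] q [-0.4703  0.3853  1.2523  0.0033  1.5203 -0.3582]
plan [ 0.641  -0.1885  0.05  ] -8 total tool shift [-0.0012  0.0056  0.2177] rv [-0.819  -0.4954  1.5664] n 4
   [-0.0003, 0.0014, 0.0544] [-0.2, -0.12, 0.39]
   [-0.0002, 0.0012, 0.0544] [-0.2, -0.12, 0.39]
   [-0.0001, 0.001, 0.0544] [-0.2, -0.12, 0.39]
   [0.0001, 0.0008, 0.0544] [-0.2, -0.12, 0.39]
```

>>> {"name": "arm_command", "arguments": {
  "deltas": [
    [1,[0,0.0014,0.05],[-0.2,-0.1,0.4]],
    [1,[0,0.0012,0.05],[-0.2,-0.1,0.4]],
    [1,[0,0.001,0.05],[-0.2,-0.1,0.4]],
    [1,[0,0.0008,0.045],[-0.2,-0.1,0.4]],
    [1,[0,0,0],[0,0,0]]
  ]
}}

```text
time: 13.72
eef_pos: [0.6395, -0.1815, 0.0652]
tcp_rot: [0.755, 0.656, 0.001, -0.003]
force: [0.3, 0.5, 0.2]
gripper_width: 0.337
```

Run:
```python
from look import *
T=state();P=plan(T,(.641,-.1885,.022),-8)
```

```text
t 13.72 tcp [ 0.6395 -0.1815  0.0652] jawyaw -8.0 zax [-0.003   0.0055 -1.    ] w 0.337 F [0.2693 0.5389 0.2498] q [-0.4596  0.5493  1.4441  0.004   1.1533 -0.3208]
plan [ 0.641  -0.1885  0.022 ] -8 total tool shift [-0.0069  0.0027  0.0431] rv [-0.2144 -0.2897 -0.046 ] n 1
   [-0.0069, 0.0027, 0.0431] [-0.21, -0.29, -0.05]
```

>>> {"name": "arm_command", "arguments": {
  "deltas": [
    [1,[-0.007,0.0027,0.022],[-0.2,-0.3,0]],
    [1,[0,0,0.018],[0,0,0]],
    [1,[0,0,0.003],[0,0,0]],
    [1,[0,0,0],[0,0,0]],
    [0,[0,0,0],[0,0,0]],
    [0,[0,0,0],[0,0,0]],
    [0,[0,0,0],[0,0,0]]
  ]
}}

```text
time: 14.6
eef_pos: [0.6472, -0.1887, 0.0314]
tcp_rot: [0.754, 0.656, 0.003, 0.006]
force: [0.7, -0.5, 0.3]
gripper_width: 0.501
```

>>> {"name": "arm_command", "arguments": {
  "deltas": [
    [0,[0,0,-0.03],[0,0,0]],
    [0,[0,0,-0.05],[0,0,0]],
    [0,[0,0,-0.05],[0,0,0]],
    [0,[0,0,-0.05],[0,0,0]],
    [0,[0,0,-0.06],[0,0,0]],
    [0,[0,0,0],[0,0,0]]
  ]
}}

```text
time: 15.35
eef_pos: [0.6438, -0.1875, 0.2793]
tcp_rot: [0.755, 0.656, 0.003, 0.006]
force: [1.5, -0.0, 0.5]
gripper_width: 0.5
```

Run:
```python
from look import *
T=state();wrist("w5",["red"]);T=pose();P=plan(T,(.58,.15,.28),-10);P=plan(P,(.5,.32,.16),-10)
```

```text
t 15.35 tcp [ 0.6438 -0.1875  0.2793] jawyaw -8.0 zax [ 0.0122 -0.0053 -0.9999] w 0.500 F [ 1.4885 -0.0082  0.4924] q [-0.4636  0.3699  1.2497  0.0008  1.5087 -0.3246]
red px [255.  167.5] size [19. 18.] area 273.5 xy@0.020 [ 0.6458 -0.1905] @.014 [ 0.6457 -0.1917]
plan [0.58 0.15 0.28] -10 total tool shift [ 0.3249 -0.1084 -0.0059] rv [0.3925 0.0781 2.0303] n 7
   [0.0464, -0.0155, -0.0008] [0.06, 0.01, 0.29]
   [0.0463, -0.0157, -0.0008] [0.06, 0.01, 0.29]
   [0.0463, -0.016, -0.0008] [0.06, 0.01, 0.29]
   [0.0462, -0.0162, -0.0008] [0.06, 0.01, 0.29]
   [0.0461, -0.0164, -0.0007] [0.06, 0.01, 0.29]
   [0.046, -0.0167, -0.0007] [0.06, 0.01, 0.29]
   [0.0459, -0.0169, -0.0007] [0.06, 0.01, 0.29]
plan [0.5  0.32 0.16] -10 total tool shift [ 0.1535 -0.1083  0.12  ] rv [-0. -0.  0.] n 5
   [0.0307, -0.0217, 0.024] [-0.0, -0.0, 0.0]
   [0.0307, -0.0217, 0.024] [-0.0, -0.0, 0.0]
   [0.0307, -0.0217, 0.024] [-0.0, -0.0, 0.0]
   [0.0307, -0.0217, 0.024] [-0.0, -0.0, 0.0]
   [0.0307, -0.0217, 0.024] [-0.0, -0.0, 0.0]
```

View pics/w5.png

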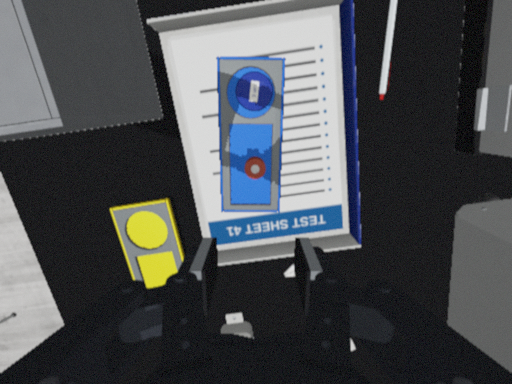

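The red specimen lies flat in the oblong pocket at (255,168). Next is the yellow jar.

>>> {"name": "arm_command", "arguments": {
  "deltas": [
    [-0.6,[0.046,-0.0155,-0.003],[0.1,0,0]],
    [-0.6,[0.046,-0.0155,-0.003],[0.1,0,0]],
    [-0.6,[0.046,-0.016,-0.003],[0.1,0,0]],
    [-0.6,[0.046,-0.016,-0.003],[0.1,0,0]],
    [-0.6,[0.046,-0.016,-0.003],[0.1,0,0]],
    [-0.6,[0.046,-0.017,-0.003],[0,0,0]],
    [-0.6,[0.046,-0.017,-0.003],[0,0,0]],
    [-0.6,[0.031,-0.022,0.02],[0,0,0]]
  ]
}}

```text
time: 16.4
eef_pos: [0.5508, 0.1907, 0.2634]
tcp_rot: [0.757, 0.654, -0.007, -0.008]
force: [0.8, -0.1, 0.0]
gripper_width: 0.8
```

>>> {"name": "arm_command", "arguments": {
  "deltas": [
    [-0.6,[0.031,-0.022,0.024],[0,0,0]],
    [-0.6,[0.031,-0.022,0.024],[0,0,0]],
    [-0.6,[0.031,-0.022,0.024],[0,0,0]],
    [-0.6,[0.031,-0.022,0.024],[0,0,0]],
    [-0.6,[0,0,0],[0,0,0]]
  ]
}}

```text
time: 17.02
eef_pos: [0.4687, 0.3304, 0.1555]
tcp_rot: [0.755, 0.655, -0.016, -0.012]
force: [-0.1, -0.5, -0.2]
gripper_width: 0.805
```

Run:
```python
from look import *
T=state();wrist("w6",["yellow"]);T=pose();P=plan(T,(.500,.328,.05),-10)
```

```text
t 17.02 tcp [0.4687 0.3304 0.1555] jawyaw -8.1 zax [-0.0391 -0.0029 -0.9992] w 0.805 F [-0.0617 -0.529  -0.2062] q [0.3965 0.2482 1.6481 0.0129 1.2825 0.5347]
yellow px [293.5 187. ] size [46. 47.] area 1737.5 xy@0.036 [0.5008 0.3309] @.014 [0.5022 0.3247]
plan [0.5   0.328 0.05 ] -10 total tool shift [0.0035 0.0334 0.1057] rv [-2.0519  0.4769  1.7827] n 3
   [0.0012, 0.0111, 0.0352] [-0.68, 0.16, 0.59]
   [0.0012, 0.0107, 0.0354] [-0.68, 0.16, 0.59]
   [0.0012, 0.0103, 0.0355] [-0.68, 0.16, 0.59]
```

>>> {"name": "arm_command", "arguments": {
  "deltas": [
    [-0.6,[0.001,0.0112,0.033],[-0.7,0.2,0]],
    [-0.6,[0.001,0.0108,0.033],[-0.7,0.2,0]],
    [-0.6,[0.001,0.0105,0.033],[-0.7,0.2,0]],
    [-0.6,[0,0,0],[0,0,0]]
  ]
}}

```text
time: 17.58
eef_pos: [0.5057, 0.3243, 0.0568]
tcp_rot: [0.757, 0.653, 0.004, 0.001]
force: [-0.1, -0.7, 0.0]
gripper_width: 0.802
```

Run:
```python
from look import *
T=state();P=plan(T,(.501,.329,.005),-9,2)
```

```text
t 17.57 tcp [0.5057 0.3243 0.0568] jawyaw -8.4 zax [ 0.0069  0.0027 -1.    ] w 0.802 F [-0.0823 -0.7178  0.0449] q [0.3692 0.4082 1.6604 0.     1.0655 0.5167]
plan [0.501 0.329 0.005] -9 total tool shift [ 0.0038 -0.0057  0.0518] rv [ 0.3685 -0.2144  0.5524] n 2
   [0.0019, -0.0028, 0.0259] [0.18, -0.11, 0.28]
   [0.0019, -0.0028, 0.0259] [0.18, -0.11, 0.28]
```

>>> {"name": "arm_command", "arguments": {
  "deltas": [
    [-0.6,[0.002,-0.003,0.025],[0.2,-0.1,0]],
    [-0.6,[0.002,-0.003,0.02],[0.2,-0.1,0]],
    [-0.6,[0,0,0.006],[0,0,0]],
    [-0.6,[0,0,0.002],[0,0,0]],
    [1,[0,0,0],[0,0,0]],
    [1,[0,0,0],[0,0,0]],
    [1,[0,0,0],[0,0,0]],
    [1,[0,0,0],[0,0,0]]
  ],
  "newtons": 30
}}

```text
time: 18.58
eef_pos: [0.507, 0.3299, 0.0108]
tcp_rot: [0.758, 0.652, 0.006, 0.002]
force: [0.1, 0.2, -0.5]
gripper_width: 0.533
```

>>> {"name": "arm_command", "arguments": {
  "deltas": [
    [1,[0,0,-0.02],[0,0,0]],
    [1,[0,0,-0.05],[0,0,0]],
    [1,[0,0,-0.05],[0,0,0]],
    [1,[0,0,-0.05],[0,0,0]],
    [1,[0,0,-0.05],[0,0,0]],
    [1,[0,0,-0.05],[0,0,0]],
    [1,[0,0,-0.02],[0,0,0]],
    [1,[0,0,0],[0,0,0]]
  ]
}}

```text
time: 19.58
eef_pos: [0.503, 0.3284, 0.3211]
tcp_rot: [0.758, 0.652, 0.01, 0.003]
force: [-0.1, 0.8, -1.0]
gripper_width: 0.534
```

Run:
```python
from look import *
T=state();P=plan(T,(.58,.1,.30),-5);P=plan(P,(.58,-.18,.29),0);P=plan(P,(.466,-.268,.28),1)
```

```text
t 19.57 tcp [0.503  0.3284 0.3211] jawyaw -8.6 zax [ 0.0197  0.0078 -0.9998] w 0.534 F [-0.1091  0.8214 -0.9792] q [0.3775 0.1653 1.4139 0.     1.5412 0.5267]
plan [0.58 0.1  0.3 ] -5 total tool shift [-0.2146  0.1098  0.0208] rv [ 1.0666 -0.5797 -3.5532] n 5
   [-0.0429, 0.022, 0.0042] [0.21, -0.12, -0.71]
   [-0.0432, 0.0214, 0.0042] [0.21, -0.12, -0.71]
   [-0.0434, 0.0209, 0.0042] [0.21, -0.12, -0.71]
   [-0.0437, 0.0204, 0.0042] [0.21, -0.12, -0.71]
   [-0.0439, 0.0199, 0.0042] [0.21, -0.12, -0.71]
plan [ 0.58 -0.18  0.29] 0 total tool shift [-0.2789  0.0244  0.01  ] rv [ 0. -0. -5.] n 6
   [-0.0465, 0.0041, 0.0017] [0.0, -0.0, -0.83]
   [-0.0465, 0.0034, 0.0017] [0.0, -0.0, -0.83]
   [-0.0466, 0.0027, 0.0017] [0.0, -0.0, -0.83]
   [-0.0466, 0.002, 0.0017] [0.0, -0.0, -0.83]
   [-0.0466, 0.0014, 0.0017] [0.0, -0.0, -0.83]
   [-0.0467, 0.0007, 0.0017] [0.0, -0.0, -0.83]
plan [ 0.466 -0.268  0.28 ] 1 total tool shift [-0.088 -0.114  0.01 ] rv [ 0.  0. -1.] n 3
   [-0.0293, -0.038, 0.0033] [0.0, 0.0, -0.33]
   [-0.0291, -0.0382, 0.0033] [0.0, 0.0, -0.33]
   [-0.0289, -0.0383, 0.0033] [0.0, 0.0, -0.33]
```

>>> {"name": "arm_command", "arguments": {
  "deltas": [
    [1,[-0.043,0.022,0.002],[0.2,-0.1,-0.7]],
    [1,[-0.043,0.021,0.002],[0.2,-0.1,-0.7]],
    [1,[-0.043,0.021,0.002],[0.2,-0.1,-0.7]],
    [1,[-0.044,0.02,0.002],[0.2,-0.1,-0.7]],
    [1,[-0.044,0.02,0.002],[0.2,-0.1,-0.7]],
    [1,[-0.047,0.004,0],[0,0,-0.8]],
    [1,[-0.047,0.003,0],[0,0,-0.8]],
    [1,[-0.047,0.003,0],[0,0,-0.8]]
  ]
}}

```text
time: 20.58
eef_pos: [0.5765, -0.0487, 0.3013]
tcp_rot: [0.72, 0.694, -0.003, -0.006]
force: [0.7, -0.4, -0.9]
gripper_width: 0.53
```

>>> {"name": "arm_command", "arguments": {
  "deltas": [
    [1,[-0.047,0.002,0],[0,0,-0.8]],
    [1,[-0.047,0.001,0],[0,0,-0.8]],
    [1,[-0.047,0.001,0],[0,0,-0.8]],
    [1,[-0.029,-0.038,0],[0,0,0]],
    [1,[-0.029,-0.038,0],[0,0,0]],
    [1,[-0.029,-0.038,0],[0,0,0]],
    [1,[0,0,0],[0,0,0]]
  ]
}}

```text
time: 21.45
eef_pos: [0.4548, -0.2853, 0.2918]
tcp_rot: [0.706, 0.708, -0.005, -0.014]
force: [0.5, -1.0, -0.1]
gripper_width: 0.533
```

Run:
```python
from look import *
T=state();im=wrist("w7",[]);K,W=cam("wrist")
h=cv2.cvtColor(im,cv2.COLOR_RGB2HSV);m=cv2.inRange(h,(22,90,190),(34,255,255))
for c in blobs(im,(22,90,150),(34,255,255),150): print(cv2.contourArea(c),cv2.minAreaRect(c),ray(K,W,cv2.minAreaRect(c)[0],.014)[:2])
P=plan(T,(.466,-.268,.06),1)
```

```text
t 21.45 tcp [ 0.4548 -0.2853  0.2918] jawyaw 0.2 zax [-0.0268  0.0124 -0.9996] w 0.533 F [ 0.549  -0.9517 -0.143 ] q [-0.7796  0.0477  1.5976 -0.0101  1.524  -0.7819]
5780.5 ((256.0, 276.0), (80.0, 92.0), 90.0) [ 0.4503 -0.4725]
1341.5 ((267.5, 203.5), (47.0, 39.0), 90.0) [ 0.4676 -0.3429]
1426.0 ((267.10003662109375, 152.30001831054688), (42.48529052734375, 43.37971496582031), 26.56505012512207) [ 0.4656 -0.2629]
257.0 ((269.0, 183.5), (123.0, 58.0), 90.0) [ 0.4694 -0.3106]
plan [ 0.466 -0.268  0.06 ] 1 total tool shift [0.0144 0.0174 0.2316] rv [-1.5283 -0.7237 -0.8351] n 5
   [0.0029, 0.0035, 0.0463] [-0.31, -0.14, -0.17]
   [0.003, 0.0032, 0.0463] [-0.31, -0.14, -0.17]
   [0.0031, 0.003, 0.0463] [-0.31, -0.14, -0.17]
   [0.0032, 0.0028, 0.0463] [-0.31, -0.14, -0.17]
   [0.0033, 0.0025, 0.0463] [-0.31, -0.14, -0.17]
```

View pics/w7.png

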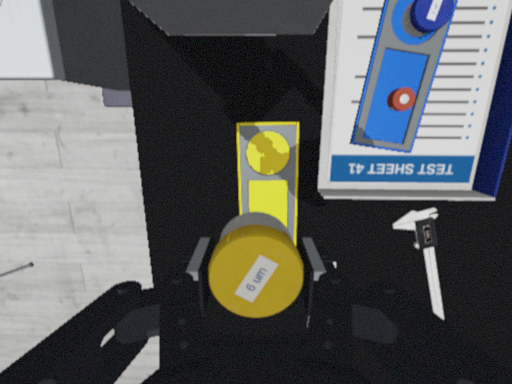

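The jar is held, the yellow round pocket is at (267,152), and the blue kit is visible at top right with both parts in place. I'll lower the jar to about (0.466,-0.266).

>>> {"name": "arm_command", "arguments": {
  "deltas": [
    [1,[0.003,0.0034,0.044],[-0.3,-0.1,-0.2]],
    [1,[0.003,0.0032,0.044],[-0.3,-0.1,-0.2]],
    [1,[0.003,0.003,0.044],[-0.3,-0.1,-0.2]],
    [1,[0.003,0.0028,0.044],[-0.3,-0.2,-0.2]],
    [1,[0.003,0.0025,0.044],[-0.3,-0.2,0]],
    [1,[0,0,0],[0,0,0]]
  ]
}}

```text
time: 22.25
eef_pos: [0.4709, -0.2599, 0.0635]
tcp_rot: [0.698, 0.716, 0.002, -0.001]
force: [-0.1, 0.8, -0.4]
gripper_width: 0.532
```

Run:
```python
from look import *
T=state();P=plan(T,(.466,-.267,.025),1,2)
```

```text
t 22.25 tcp [ 0.4709 -0.2599  0.0635] jawyaw 1.5 zax [ 0.0011  0.0044 -1.    ] w 0.532 F [-0.1237  0.8417 -0.3987] q [-0.7315  0.2613  1.8351  0.0046  1.0473 -0.7597]
plan [ 0.466 -0.267  0.025] 1 total tool shift [-0.0071 -0.0051  0.0385] rv [ 0.0703 -0.2489  0.4825] n 2
   [-0.0036, -0.0026, 0.0192] [0.04, -0.12, 0.24]
   [-0.0035, -0.0025, 0.0193] [0.04, -0.12, 0.24]
```

>>> {"name": "arm_command", "arguments": {
  "deltas": [
    [1,[-0.0036,-0.0026,0.019],[0,-0.1,0.2]],
    [1,[-0.0035,-0.0026,0.018],[0,-0.1,0.2]],
    [1,[0,0,0.004],[0,0,0]],
    [1,[0,0,0],[0,0,0]]
  ]
}}

```text
time: 22.75
eef_pos: [0.4706, -0.2691, 0.027]
tcp_rot: [0.7, 0.715, 0.001, 0.005]
force: [-0.3, 0.4, 0.2]
gripper_width: 0.531
```

Run:
```python
from look import *
T=state();P=plan(T,(.466,-.267,.025),1,2)
```

```text
t 22.75 tcp [ 0.4706 -0.2691  0.027 ] jawyaw 1.2 zax [ 0.0082 -0.0049 -1.    ] w 0.531 F [-0.328   0.4388  0.2075] q [-0.7435  0.3251  1.8425  0.0023  0.9647 -0.7661]
plan [ 0.466 -0.267  0.025] 1 total tool shift [ 0.0022 -0.0046  0.0019] rv [0.4618 0.2907 0.2186] n 2
   [0.0011, -0.0023, 0.001] [0.23, 0.15, 0.11]
   [0.0011, -0.0023, 0.001] [0.23, 0.15, 0.11]
```

>>> {"name": "arm_command", "arguments": {
  "deltas": [
    [1,[0.001,-0.004,0.002],[0.4,0.3,0]],
    [-0.4,[0,0,0],[0,0,0]],
    [-0.4,[0,0,0],[0,0,0]],
    [-0.4,[0,0,0],[0,0,0]],
    [-0.4,[0,0,-0.03],[0,0,0]],
    [-0.4,[0,0,-0.05],[0,0,0]],
    [-0.4,[0,0,-0.05],[0,0,0]],
    [-0.4,[0,0,-0.05],[0,0,0]]
  ]
}}

```text
time: 23.75
eef_pos: [0.4646, -0.2667, 0.2075]
tcp_rot: [0.7, 0.715, 0.0, -0.003]
force: [0.5, -0.4, -0.4]
gripper_width: 0.698
```

>>> {"name": "arm_command", "arguments": {
  "deltas": [
    [-0.4,[0,0,-0.05],[0,0,0]],
    [-0.4,[0,0,-0.03],[0,0,0]],
    [-0.4,[0,0,0],[0,0,0]]
  ]
}}

```text
time: 24.12
eef_pos: [0.4664, -0.2683, 0.2956]
tcp_rot: [0.7, 0.715, 0.001, 0.002]
force: [0.0, -0.0, -1.7]
gripper_width: 0.703
```

Run:
```python
from look import *
T=state();wrist("w8",[]);T=pose();P=plan(T,(.6,-.12,.30),-6);P=plan(P,(.653,.07,.2),-14.8)
```

```text
t 24.12 tcp [ 0.4664 -0.2683  0.2956] jawyaw 1.2 zax [ 0.0036 -0.002  -1.    ] w 0.703 F [ 0.0025 -0.0274 -1.7356] q [-0.7474  0.0221  1.6161  0.001   1.4994 -0.7686]
plan [ 0.6  -0.12  0.3 ] -6 total tool shift [ 0.1449  0.1373 -0.006 ] rv [ 0.0794 -0.0083  7.2144] n 4
   [0.0362, 0.0343, -0.0015] [0.02, -0.0, 1.8]
   [0.0373, 0.0332, -0.0015] [0.02, -0.0, 1.8]
   [0.0383, 0.032, -0.0015] [0.02, -0.0, 1.8]
   [0.0393, 0.0308, -0.0015] [0.02, -0.0, 1.8]
plan [0.653 0.07  0.2  ] -14.8 total tool shift [0.1945 0.0328 0.1   ] rv [-0.   0.   8.8] n 5
   [0.0389, 0.0066, 0.02] [-0.0, 0.0, 1.76]
   [0.0391, 0.0054, 0.02] [-0.0, 0.0, 1.76]
   [0.0392, 0.0042, 0.02] [-0.0, 0.0, 1.76]
   [0.0393, 0.003, 0.02] [-0.0, 0.0, 1.76]
   [0.0394, 0.0018, 0.02] [-0.0, 0.0, 1.76]
```

View pics/w8.png

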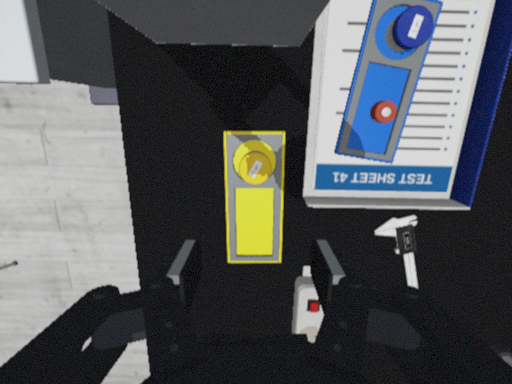

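The yellow jar stands in its round pocket, its lid at (255,167), and the blue kit is complete. The bars come next.

>>> {"name": "arm_command", "arguments": {
  "deltas": [
    [-0.4,[0.036,0.034,-0.001],[0,0,1.8]],
    [-0.4,[0.037,0.033,-0.001],[0,0,1.8]],
    [-0.4,[0.038,0.032,-0.001],[0,0,1.8]],
    [-0.4,[0.039,0.031,-0.001],[0,0,1.8]],
    [-0.4,[0.039,0.0066,0.02],[0,0,1.8]],
    [-0.4,[0.039,0.0054,0.02],[0,0,1.8]],
    [-0.4,[0.039,0.0042,0.02],[0,0,1.8]],
    [-0.4,[0.039,0.003,0.02],[0,0,1.8]]
  ]
}}

```text
time: 25.18
eef_pos: [0.6412, 0.0384, 0.1967]
tcp_rot: [0.788, 0.615, -0.006, -0.01]
force: [-0.0, -0.8, -0.5]
gripper_width: 0.7
```

>>> {"name": "arm_command", "arguments": {
  "deltas": [
    [-0.4,[0.03,0.002,0.02],[0,0,1.8]],
    [-0.4,[0,0,0],[0,0,0]]
  ]
}}

```text
time: 25.42
eef_pos: [0.6459, 0.0713, 0.168]
tcp_rot: [0.797, 0.604, -0.011, -0.014]
force: [-0.2, -0.1, -0.8]
gripper_width: 0.701
```

Run:
```python
from look import *
T=state();im=wrist("w9",[]);K,W=cam("wrist")
for c in blobs(im,(0,0,110),(180,50,255),800):
    b=cv2.boxPoints(cv2.minAreaRect(c));print(cv2.contourArea(c),np.round(cv2.minAreaRect(c)[0]),[ray(K,W,p,.018)[:2] for p in b],ray(K,W,cv2.minAreaRect(c)[0],.018)[:2])
```

```text
t 25.43 tcp [0.6459 0.0713 0.168 ] jawyaw -15.7 zax [-0.0353  0.0094 -0.9993] w 0.701 F [-0.167  -0.0856 -0.8175] q [-0.0788  0.4242  1.4     0.0067  1.3533  0.1938]
1400.5 [386. 360.] [array([ 0.715 , -0.1574]), array([ 0.7767, -0.1726]), array([ 0.768 , -0.2471]), array([ 0.7025, -0.2315])] [ 0.7408 -0.2011]
11774.0 [315. 274.] [array([0.5519, 0.0113]), array([0.7971, 0.0112]), array([ 0.8092, -0.1166]), array([ 0.5354, -0.1294])] [ 0.6793 -0.0521]
822.5 [455. 238.] [array([ 0.8257, -0.1064]), array([0.8426, 0.0112]), array([0.8522, 0.0078]), array([ 0.8363, -0.1102])] [ 0.8396 -0.0462]
3221.0 [262. 166.] [array([0.6486, 0.1413]), array([0.6835, 0.1315]), array([0.6585, 0.033 ]), array([0.6198, 0.0434])] [0.6533 0.0897]
891.0 [442.  21.] [array([0.8317, 0.1944]), array([0.8586, 0.1874]), array([0.8574, 0.1521]), array([0.8294, 0.1592])] [0.8443 0.1736]
```

View pics/w9.png

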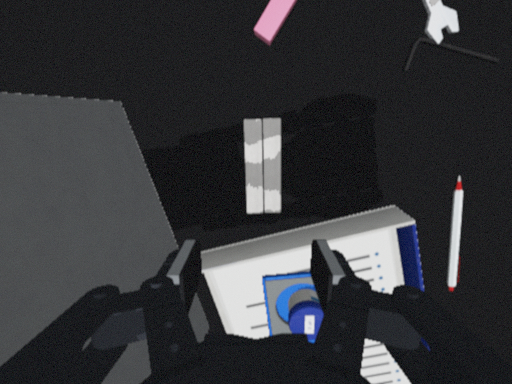

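The bar pair is at (262,166), with a thin seam between the bars and their long axis near 75°. I'll go down with the jaws across the pair.

Run:
```python
from look import *
T=pose();P=plan(T,(.653,.0868,.05),-15.2,3)
```

```text
plan [0.653  0.0868 0.05  ] -15.2 total tool shift [0.018  0.0059 0.119 ] rv [-1.9959  0.0301 -0.5613] n 3
   [0.006, 0.002, 0.0397] [-0.67, 0.01, -0.19]
   [0.006, 0.0015, 0.0397] [-0.67, 0.01, -0.19]
   [0.006, 0.0011, 0.0397] [-0.67, 0.01, -0.19]
```

>>> {"name": "arm_command", "arguments": {
  "deltas": [
    [-0.3,[0.006,0.002,0.038],[-0.7,0,-0.2]],
    [-0.3,[0.006,0.0015,0.038],[-0.7,0,-0.2]],
    [-0.3,[0.006,0.0011,0.035],[-0.6,0,-0.2]],
    [-0.3,[0,0,0],[0,0,0]]
  ]
}}

```text
time: 25.98
eef_pos: [0.6537, 0.0818, 0.0562]
tcp_rot: [0.795, 0.607, 0.0, 0.002]
force: [0.1, 0.4, 0.5]
gripper_width: 0.654
```

Run:
```python
from look import *
T=state();P=plan(T,(.653,.0868,.005),-15.2,2)
```

```text
t 25.98 tcp [0.6537 0.0818 0.0562] jawyaw -15.3 zax [ 0.0024 -0.0029 -1.    ] w 0.654 F [0.0916 0.4435 0.5022] q [-0.0572  0.543   1.4731 -0.0031  1.123   0.2115]
plan [0.653  0.0868 0.005 ] -15.2 total tool shift [ 0.0047 -0.0022  0.0512] rv [ 0.1781  0.1266 -0.1192] n 2
   [0.0024, -0.0011, 0.0256] [0.09, 0.06, -0.06]
   [0.0023, -0.001, 0.0256] [0.09, 0.06, -0.06]
```

>>> {"name": "arm_command", "arguments": {
  "deltas": [
    [-0.3,[0.0024,-0.0011,0.024],[0.1,0.1,0]],
    [-0.3,[0.0023,-0.001,0.018],[0.1,0.1,0]],
    [-0.3,[0,0,0.006],[0,0,0]],
    [-0.3,[0,0,0],[0,0,0]]
  ]
}}

```text
time: 26.48
eef_pos: [0.656, 0.085, 0.0093]
tcp_rot: [0.796, 0.606, 0.003, 0.001]
force: [-0.1, 0.2, -0.3]
gripper_width: 0.651
```

Run:
```python
from look import *
T=state();P=plan(T,(.653,.0868,.005),-15.2,1)
```

```text
t 26.48 tcp [0.656  0.085  0.0093] jawyaw -15.4 zax [ 0.0058  0.0009 -1.    ] w 0.651 F [-0.1018  0.1712 -0.3309] q [-0.054   0.6122  1.4777  0.0014  1.0459  0.2145]
plan [0.653  0.0868 0.005 ] -15.2 total tool shift [ 0.0009 -0.0034  0.0043] rv [ 0.3073 -0.1371 -0.2227] n 1
   [0.0009, -0.0034, 0.0043] [0.31, -0.14, -0.22]
```

>>> {"name": "arm_command", "arguments": {
  "deltas": [
    [-0.3,[0.001,-0.0034,0.005],[0.3,-0.1,0]],
    [1,[0,0,0],[0,0,0]],
    [1,[0,0,0],[0,0,0]],
    [1,[0,0,0],[0,0,0]],
    [1,[0,0,0],[0,0,0]],
    [1,[0,0,0],[0,0,0]]
  ],
  "newtons": 100
}}

```text
time: 27.22
eef_pos: [0.6539, 0.087, 0.0061]
tcp_rot: [0.795, 0.606, 0.001, 0.001]
force: [-0.2, -0.4, -0.0]
gripper_width: 0.39
```

```bash
python3 -c "
from look import *
state()"
```

```text
t 27.23 tcp [0.6539 0.087  0.0061] jawyaw -15.4 zax [ 0.0023  0.0003 -1.    ] w 0.390 F [-0.2356 -0.363  -0.0054] q [-0.0507  0.6155  1.4803  0.0005  1.0435  0.2179]
```

>>> {"name": "arm_command", "arguments": {
  "deltas": [
    [1,[0,0,-0.01],[0,0,0]],
    [1,[0,0,-0.025],[0,0,0]],
    [1,[0,0,-0.035],[0,0,0]],
    [1,[0,0,-0.04],[0,0,0]],
    [1,[0,0,-0.04],[0,0,0]],
    [1,[0,0,0],[0,0,0]],
    [1,[0,0,0],[0,0,0]]
  ]
}}

```text
time: 28.1
eef_pos: [0.6489, 0.0873, 0.1543]
tcp_rot: [0.796, 0.606, -0.004, -0.003]
force: [-1.6, -0.6, -5.8]
gripper_width: 0.39
```

Run:
```python
from look import *
T=state();wrist("w10",[]);T=pose();P=plan(T,(.654,.087,.30),-15);P=plan(P,(.6,-.16,.30),-5);P=plan(P,(.467,-.37,.29),1.2)
```

```text
t 28.10 tcp [0.6489 0.0873 0.1543] jawyaw -15.4 zax [-0.0098  0.0012 -1.    ] w 0.390 F [-1.5516 -0.5544 -5.8401] q [-0.0508  0.4301  1.4199  0.0008  1.3015  0.218 ]
plan [0.654 0.087 0.3  ] -15 total tool shift [ 0.0008  0.0033 -0.1454] rv [-0.5166  0.0703 -0.4126] n 3
   [0.0003, 0.0011, -0.0485] [-0.17, 0.02, -0.14]
   [0.0003, 0.0013, -0.0485] [-0.17, 0.02, -0.14]
   [0.0003, 0.0014, -0.0485] [-0.17, 0.02, -0.14]
plan [ 0.6  -0.16  0.3 ] -5 total tool shift [-0.2526  0.0118 -0.    ] rv [ -0.  -0. -10.] n 5
   [-0.0505, 0.0024, -0.0] [-0.0, -0.0, -2.0]
   [-0.0506, 0.0006, -0.0] [-0.0, -0.0, -2.0]
   [-0.0506, -0.0012, -0.0] [-0.0, -0.0, -2.0]
   [-0.0505, -0.0029, -0.0] [-0.0, -0.0, -2.0]
   [-0.0503, -0.0047, -0.0] [-0.0, -0.0, -2.0]
plan [ 0.467 -0.37   0.29 ] 1.2 total tool shift [-0.2208 -0.1142  0.01  ] rv [ 0.  -0.  -6.2] n 5
   [-0.0442, -0.0228, 0.002] [0.0, -0.0, -1.24]
   [-0.0437, -0.0238, 0.002] [0.0, -0.0, -1.24]
   [-0.0431, -0.0247, 0.002] [0.0, -0.0, -1.24]
   [-0.0426, -0.0257, 0.002] [0.0, -0.0, -1.24]
   [-0.042, -0.0266, 0.002] [0.0, -0.0, -1.24]
```

View pics/w10.png

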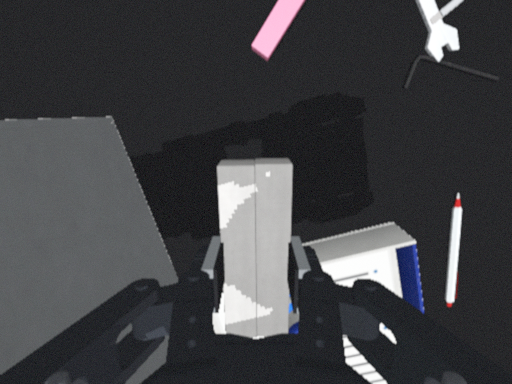

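Both bars are held together between the pads at (255,245), level and touching, and the wrist force of 5.8 N matches their weight. I'll carry them at a moderate speed.

>>> {"name": "arm_command", "arguments": {
  "deltas": [
    [1,[0,0.001,-0.03],[-0.1,0,0]],
    [1,[0,0.001,-0.045],[-0.2,0,0]],
    [1,[0,0.001,-0.045],[-0.2,0,0]],
    [1,[0,0,-0.025],[0,0,0]],
    [1,[-0.03,0.001,0],[0,0,-1.5]],
    [1,[-0.04,0.001,0],[0,0,-2]],
    [1,[-0.042,0.001,0],[0,0,-2]],
    [1,[-0.042,-0.001,0],[0,0,-2]]
  ]
}}

```text
time: 29.15
eef_pos: [0.6151, -0.0646, 0.2812]
tcp_rot: [0.751, 0.66, -0.012, -0.013]
force: [1.0, 0.4, -4.3]
gripper_width: 0.39
```

>>> {"name": "arm_command", "arguments": {
  "deltas": [
    [1,[-0.042,-0.002,0],[0,0,-2]],
    [1,[-0.042,-0.003,0],[0,0,-1.5]],
    [1,[-0.04,-0.012,0],[0,0,-1.2]],
    [1,[-0.036,-0.019,0],[0,0,-1.2]],
    [1,[-0.036,-0.02,0],[0,0,-1]],
    [1,[-0.036,-0.02,0],[0,0,-1]],
    [1,[-0.036,-0.02,0],[0,0,-1]],
    [1,[-0.02,-0.012,0],[0,0,0]]
  ]
}}

```text
time: 30.15
eef_pos: [0.4835, -0.3569, 0.2615]
tcp_rot: [0.696, 0.718, -0.013, -0.029]
force: [-0.2, 1.2, -5.0]
gripper_width: 0.387
```

Run:
```python
from look import *
T=state();P=plan(T,(.467,-.3675,.27),1.2)
```

```text
t 30.15 tcp [ 0.4835 -0.3569  0.2615] jawyaw 1.8 zax [-0.0606  0.022  -0.9979] w 0.387 F [-0.2468  1.2392 -5.031 ] q [-0.8215  0.2556  1.4261 -0.0294  1.5173 -0.8501]
plan [ 0.467  -0.3675  0.27  ] 1.2 total tool shift [-0.0099 -0.0173 -0.0077] rv [-3.4397 -1.3522  0.5759] n 1
   [-0.0099, -0.0173, -0.0077] [-3.44, -1.35, 0.58]
```

>>> {"name": "arm_command", "arguments": {
  "deltas": [
    [1,[-0.005,-0.009,0.01],[-1.7,-0.7,0.3]],
    [1,[-0.005,-0.008,0.02],[-1.7,-0.7,0.3]],
    [1,[0,0,0.03],[0,0,0]],
    [1,[0,0,0.035],[0,0,0]],
    [1,[0,0,0.035],[0,0,0]],
    [1,[0,0,0.03],[0,0,0]],
    [1,[0,0,0],[0,0,0]]
  ]
}}

```text
time: 31.02
eef_pos: [0.4564, -0.3621, 0.0808]
tcp_rot: [0.702, 0.712, 0.001, -0.012]
force: [0.2, 0.7, -5.3]
gripper_width: 0.389
```

Run:
```python
from look import *
s=status.observe()
# oblong pocket seen in w8 from the pose then
R8=R.from_quat([.7,.715,.001,.002]).as_matrix();W8=np.eye(4);W8[:3,:3]=R8;W8[:3,3]=[.4664,-.2683,.2956];c=imaging.get_calibration("wrist");W8=W8@c["tool_from_camera"]
im=cv2.imread("pics/w8.png")[:,:,::-1].copy();h=cv2.cvtColor(im,cv2.COLOR_RGB2HSV);m=cv2.inRange(h,(22,120,215),(34,255,255));m[:175]=0
m=cv2.morphologyEx(m,cv2.MORPH_OPEN,np.ones((5,5)))
for q in cv2.findContours(m,0,1)[0]: r=cv2.minAreaRect(q);print("w8 oblong",r,ray(c["mtx"],W8,r[0],.014)[:2])
T=state();P=plan(T,(.4675,-.3665,.035),1.2,2)
```

```text
w8 oblong ((254.5, 221.0), (64.0, 35.0), 90.0) [ 0.468  -0.3626]
w8 oblong ((256.0, 179.0), (6.0, 12.0), 90.0) [ 0.4688 -0.2927]
t 31.02 tcp [ 0.4564 -0.3621  0.0808] jawyaw 0.9 zax [-0.0154  0.018  -0.9997] w 0.389 F [ 0.165   0.6889 -5.2921] q [-0.8777  0.3542  1.6776 -0.0004  1.1335 -0.8927]
plan [ 0.4675 -0.3665  0.035 ] 1.2 total tool shift [-0.0054  0.0117  0.0456] rv [-0.8646 -1.0461 -0.3327] n 2
   [-0.0027, 0.0058, 0.0228] [-0.43, -0.52, -0.17]
   [-0.0025, 0.0057, 0.0229] [-0.43, -0.52, -0.17]
```

>>> {"name": "arm_command", "arguments": {
  "deltas": [
    [1,[-0.0022,0.006,0.018],[-0.5,-0.5,-0.2]],
    [1,[-0.0022,0.006,0.018],[-0.4,-0.5,-0.1]],
    [1,[0,0,0.007],[0,0,0]],
    [1,[0,0,0],[0,0,0]]
  ]
}}

```text
time: 31.52
eef_pos: [0.4692, -0.3669, 0.0387]
tcp_rot: [0.7, 0.714, 0.0, 0.001]
force: [-0.6, -0.2, -4.6]
gripper_width: 0.388
```

Run:
```python
from look import *
T=state();P=plan(T,(.4678,-.3655,.021),1.2,1)
```

```text
t 31.52 tcp [ 0.4692 -0.3669  0.0387] jawyaw 1.2 zax [ 0.0019 -0.0009 -1.    ] w 0.388 F [-0.6353 -0.1705 -4.6402] q [-0.8669  0.4277  1.6762  0.0011  1.0357 -0.888 ]
plan [ 0.4678 -0.3655  0.021 ] 1.2 total tool shift [ 0.0015 -0.0014  0.0177] rv [ 0.1103  0.0534 -0.0219] n 1
   [0.0015, -0.0014, 0.0177] [0.11, 0.05, -0.02]
```

>>> {"name": "arm_command", "arguments": {
  "deltas": [
    [1,[0.0015,-0.0014,0.009],[0.1,0,0]],
    [1,[0,0,0.006],[0,0,0]],
    [1,[0,0,0.002],[0,0,0]],
    [1,[0,0,0],[0,0,0]]
  ]
}}

```text
time: 32.02
eef_pos: [0.4683, -0.3665, 0.0226]
tcp_rot: [0.7, 0.714, -0.0, 0.002]
force: [0.2, -0.1, -4.2]
gripper_width: 0.386
```

>>> {"name": "arm_command", "arguments": {
  "deltas": [
    [1,[0,0,0.002],[0,0,0]],
    [1,[0,0,0.001],[0,0,0]]
  ]
}}

```text
time: 32.28
eef_pos: [0.4685, -0.3667, 0.02]
tcp_rot: [0.7, 0.714, -0.001, 0.002]
force: [-2.8, 1.6, 0.7]
gripper_width: 0.387
```

The bars are now resting on the pocket floor, since the force has dropped off. I'll release them.

>>> {"name": "arm_command", "arguments": {
  "deltas": [
    [-0.1,[0,0,0],[0,0,0]],
    [-0.1,[0,0,0],[0,0,0]],
    [-0.1,[0,0,0],[0,0,0]],
    [-0.1,[0,0,-0.02],[0,0,0]],
    [-0.1,[0,0,-0.05],[0,0,0]],
    [-0.1,[0,0,-0.05],[0,0,0]],
    [-0.1,[0,0,-0.06],[0,0,0]],
    [-0.1,[0,0,-0.06],[0,0,0]]
  ],
  "newtons": 30
}}

```text
time: 33.28
eef_pos: [0.4672, -0.365, 0.2704]
tcp_rot: [0.7, 0.714, -0.001, 0.002]
force: [1.3, -0.5, -0.1]
gripper_width: 0.552
```

Run:
```python
from look import *
T=state();wrist("w11",[])
im=imaging.camera("top");cv2.imwrite("pics/top1.png",im[:,:,::-1])
cv2.imwrite("pics/top1c.png",cv2.resize(im[120:270,100:440],None,fx=2.35,fy=2.35,interpolation=cv2.INTER_CUBIC)[:,:,::-1])
```

```text
t 33.27 tcp [ 0.4672 -0.365   0.2704] jawyaw 1.2 zax [ 0.0026 -0.0039 -1.    ] w 0.552 F [ 1.2663 -0.5011 -0.1044] q [-0.8665  0.1773  1.4986 -0.0006  1.4611 -0.8867]
```

View pics/w11.png

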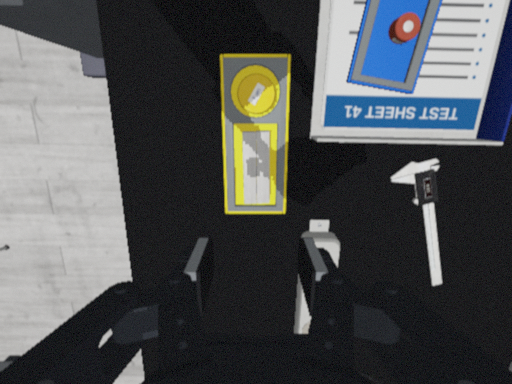

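View pics/top1c.png

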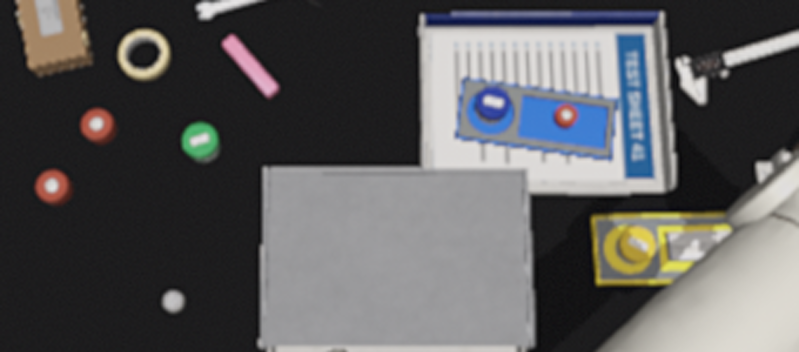

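In the wrist view the bars lie parallel and close together inside the yellow oblong pocket at (256,168), with the yellow jar in its pocket at (256,92). The top view shows the blue jar at (493,102) and the red specimen at (566,115) in the blue tray. The green jar and white specimen have not moved. The arm is clear, so I'll hand the job in.

```bash
python3 -c "
from rig import env
print(env.finish_job())"
```

```text
the job is handed in; nothing more can be done
None
```

Both kits are made up and the job is handed in, at about 33 s of the 128 s limit.

- **Blue tray:** the blue-lidded jar stands upright in the round pocket. The smallest red specimen lies flat in the oblong pocket.
- **Yellow tray:** the yellow-lidded jar stands upright in the round pocket. The two steel bars were picked up together in one grasp and lie side by side, lengthwise in the oblong pocket.

**Last checks:** the final wrist and top pictures show all five parts in their pockets. The green-lidded jar and the white specimen are where they stood. The gripper was clear, about 0.25 m above the tray, with no contact force.

**Limits and disagreements:**
- The blue jar was let go about 5 mm and the red specimen about 9 mm above the intended height. Both look upright and flat in the pictures.
- In the last top picture the arm hides part of the yellow tray, so the bars were checked there only by the wrist camera.
- Positions from the different cameras agreed to about 5 mm.

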